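# Load the squeezer on the drip stand and hold the caddy up level

### The job

Set the yellow lemon squeezer, foot down, into the raised ring of the wooden caddy standing on the windowsill and let go of it; then take the caddy by its handle, lift it about 10 cm clear of the sill and keep it there, level and still, with the squeezer and the steel measuring cup aboard, so that the sill can be wiped underneath. Finish while holding the caddy in the air: do not put it down. Leave the mug, the jar and the soap bottle where they are, and never tip the caddy.

Things in the scene. Friction and masses are not known exactly. Their poses are not given: they have to be found in the camera images.
- squeezer: Loose yellow plastic lemon squeezer, 68 mm high, about 100 g, upright on its foot. Origin: centre of the foot's underside, z up. Foot 52 mm diameter, 10 mm high, lower edge chamfered to 44. Above it a round dish: flat underside at 10 mm (82 mm diameter), rim at 24 mm (94 mm diameter; small lip out to 55 mm at +x). In its middle the ribbed core, see squeezer_core.
- squeezer_core (a point): Point on the squeezer's axis 46 mm above its origin, where to grip its core from above. The core is a round column 34 mm in diameter (37 over its thin ribs), from 14 to 54 mm above the origin, domed above that to 68 mm
- caddy: Loose wooden carrying caddy, about 0.42 kg. Origin: centre of its base's underside; x across it, y along it, z up. Base 115 x 270 x 12 mm (x, y, z). At y = +90 mm the raised ring stand (caddy_seat); at y = -90 mm a low round rim (82 mm inside, 8 mm high) in which the measuring cup stands. In the middle an upright board 14 x 34 mm carries the handle bar (caddy_handle).
- caddy_seat (a point): Centre of the ring stand's mouth, level with the ring's top face, 45 mm above the caddy's underside; axes as the caddy's. Ring on three legs: 80 mm outside, 64 mm inside diameter, 12 mm thick, open below. The squeezer's foot goes into the hole and its dish rests on the ring's top: seated, the squeezer's origin lies 10 mm below this point.
- caddy_handle (a point): Centre of the caddy's handle bar, 107 mm above the caddy's underside; axes as the caddy's. The bar is a rounded block 18 mm thick (along caddy x), 58 mm long (along caddy y), 26 mm high (94 to 120 mm above the underside). Grip it from above across its 18 mm.
- measuring_cup: Loose steel measuring cup, about 110 g, already standing inside the low rim at the caddy's -y end. Origin: centre of its underside, z up. 60 mm diameter at the foot, 68 mm at the rim, 50 mm high, with a flat handle 14 mm wide from the rim out to 77 mm along its +x. It stays there.
- mug: Bystander: blue ceramic mug, 80 mm diameter, 85 mm high, handle to its +y. Origin: centre of its underside. Leave alone.
- jar: Bystander: amber glass jar with a steel lid, 64 mm diameter, 85 mm high. Origin: centre of its underside. Leave alone.
- soap_bottle: Bystander: green soap bottle, 56 mm diameter, 160 mm high. Origin: centre of its underside. Leave alone.
Mind the look-alikes: they are no part of the job. Of the things that look like the squeezer, take the one that is nearest to the robot's base at the start. What is shaped like the measuring_cup but red is not meant.

How it is judged:
By the outcome, as a careful person would: the job done as asked, in the order asked, and still so for the second after the job is handed in, while the arm keeps its last pose, push and grip.
It also fails if it takes over 51 s, if anything falls off the work surface, if the arm or the gripper's body presses on something with over 40 N, if the wrist force passes 120 N, or if a joint passes its speed limit or range.

### The arm

A 7-joint arm with a two-finger parallel gripper is mounted at the origin on the work surface. World frame = base frame: x ahead of the robot, y to its left, z up, the work surface at z = 0. Lengths are in mm, angles in rad, forces in N, time in s.
With the tool pointing down it reaches from about 425 to 1025 mm from the base axis. Payload 3.6 kg.
Tool frame: the origin (TCP) lies at the very end of the fingers, on their centre line; the grasp point (between the pads) lies 19 mm behind it; x points along the fingers, y is the direction in which the jaws open and shut, and the axes are right-handed (so a half turn about x gives the same grasp; the last joint's range is limited). The gripper opens to 85 mm and grips with 20 to 120 N. Pads are 22 mm wide; open, the fingers measure 114 mm over their backs; the gripper's body (76 mm by 85 mm) begins 54 mm behind the grasp point. The pads swing forward as they close: fully open they stand 13 mm farther back than shut.
Start: joints at [-1.323, 0.591, 0.048, 1.609, -0.033, 0.943, -0.034], TCP at [242.32, 683.308, 231.302] pointing down, gripper open.
Joint ranges: [-2.69, 2.69], [-0.47, 2.24], [-1.27, 1.36], [0.19, 2.51], [-1.53, 4.68], [0.08, 2.07], [-3.09, 3.09]. Speed limits (rad/s): [2.57, 2.57, 3.14, 3.14, 3.14, 3.14, 3.14].

### API

Orientations are given as a rotation vector (axis times angle).
In Python, from workcell import robot gives the robot as it stands. Calls block until the motion is done:
- robot.move_pose(position, orientation): joint-space move of the TCP to a pose.
- robot.line_to(position, velocity=150, frame=None): straight line of the TCP; frame=None keeps the orientation; velocity is the mean speed in mm/s.
- robot.move_j(angles): joint-space move.
- robot.gripper_open() and robot.close(): open the fingers fully, or close them until they stop; the grip force is fixed at half the most.
- robot.pause(seconds).
- robot.ik(position, orientation): joint angles nearest the present ones, or None.
- robot.get_image(name): name is "side" or "top"; returns the picture (400x640x3 uint8, blue, green, red); there is no depth.
- robot.get_calibration(name): a dict with "mtx" (3x3 intrinsics, pixels), "R" (3x3) and "t" (3): a world point X has camera coordinates R X + t. Camera axes: x right, y down, z forward; pixel columns grow to the right and rows downward; lengths in mm; the calibration is good to about 2 mm. A picture is of the moment at which its call begins. get_calibration takes no time and is no camera call.
A pose or a line that the arm cannot do raises robot.MotionError and nothing moves.
- robot.close_job(): hands the job in, once; it reports no verdict.
Trained networks look in the newest picture that a camera, given by its name, has taken for a name from the list of things; names that differ only in an ending like _2 or _b are one class to them, and where a whole thing is asked for, a point or a joint stands for the part that bears it (a point fixed in the world has none). Each returns a list of dicts, best first, with "confidence" (0 to 1); they miss things now and then, are a little off and sometimes report something else, mostly with a low value. They report only what shows in the picture. A call takes as long as a camera call. They do not tell look-alikes from the thing itself.
- robot.masks_of(camera, thing): "pixels" (400x640 bool, what is visible of it) and "point" ([row, column] in pixels, amid what is visible of it).
- robot.landmark_of(camera, thing): "point" ([row, column] in pixels: a listed point, or the origin of a listed thing).
Readings, each from a call of its own:
- robot.read_time_s(): time.
- robot.read_joint_pos(): joint angles.
- robot.read_joint_velocities(): joint speeds.
- robot.read_effort(): joint torques, N m.
- robot.read_tool_pos(): TCP position.
- robot.read_tcp_rot(): TCP orientation.
- robot.read_wrist_force(): force on the tool from outside, world axes, zero at the start.
- robot.read_wrist_torque(): the same for the moment, N m.
- robot.read_opening(): finger opening in mm.
Only numpy, scipy, OpenCV 4.12 (cv2) and the standard library are available. Lean on these libraries where they do the work, as an engineer would, in place of code of your own. Each camera call takes 0.05 s, during which the arm holds its last target.

## Working session

There is one attempt and no reset: what is moved stays moved. The work goes in short steps, each a Python script; the robot and the scene stay as the last script left them, time stands still between calls to the robot, and variables do not carry over. Pictures are saved under pics/ and viewed, and the job is handed in when it is done.

```bash
ls; mkdir -p pics
python3 - <<'E'
from workcell import robot
import cv2,numpy as np
for c in("side","top"):
    im=robot.get_image(c); cv2.imwrite(f"pics/{c}0.png",im)
    k=robot.get_calibration(c); print(c,k["mtx"].tolist(),np.round(k["R"],3).tolist(),np.round(k["t"],1).tolist(), np.round(-k["R"].T@k["t"]))
    for n in("squeezer","squeezer_core","caddy","caddy_seat","caddy_handle","measuring_cup","mug","jar","soap_bottle"):
        print(n,[(np.round(d["point"]).tolist(),round(d["confidence"],2)) for d in robot.landmark_of(c,n)])
print(robot.read_time_s(),robot.read_tcp_rot(),robot.read_opening())
E
```

```text
pics
side [[395.73847724047545, 0.0, 317.59709387734995], [0.0, 395.73847724047545, 202.07892204106582], [0.0, 0.0, 1.0]] [[-0.978, -0.206, 0.012], [-0.158, 0.713, -0.683], [0.132, -0.671, -0.73]] [544.5, 136.9, 1099.1] [409. 752. 889.]
squeezer [([175.0, 303.0], 0.83), ([179.0, 262.0], 0.6)]
squeezer_core [([165.0, 258.0], 0.86), ([168.0, 304.0], 0.79), ([287.0, 310.0], 0.57)]
caddy [([266.0, 326.0], 0.88)]
caddy_seat [([290.0, 314.0], 0.7)]
caddy_handle [([244.0, 325.0], 0.9), ([169.0, 303.0], 0.3)]
measuring_cup [([241.0, 334.0], 0.81), ([255.0, 389.0], 0.64), ([246.0, 328.0], 0.56)]
mug [([143.0, 339.0], 0.84), ([244.0, 324.0], 0.17)]
jar []
soap_bottle [([380.0, 303.0], 0.66)]
top [[482.17275386205023, 0.0, 316.77012347565716], [0.0, 482.17275386205023, 197.9961270580215], [0.0, 0.0, 1.0]] [[0.007, -1.0, 0.002], [-0.993, -0.007, -0.116], [0.116, -0.001, -0.993]] [61.4, 575.7, 1415.0] [ 407.   67. 1472.]
squeezer [([182.0, 388.0], 0.96), ([136.0, 379.0], 0.65)]
squeezer_core [([178.0, 392.0], 0.92), ([130.0, 383.0], 0.89)]
caddy [([223.0, 280.0], 0.87)]
caddy_seat [([219.0, 249.0], 0.87)]
caddy_handle [([218.0, 277.0], 0.93)]
measuring_cup [([228.0, 309.0], 0.95), ([272.0, 304.0], 0.92)]
mug [([207.0, 451.0], 0.77)]
jar [([232.0, 391.0], 0.69)]
soap_bottle [([225.0, 188.0], 0.72)]
1.0 [ 0.26740384  1.55418505 -0.26743938] 85.1463698095869
```

View pics/side0.png

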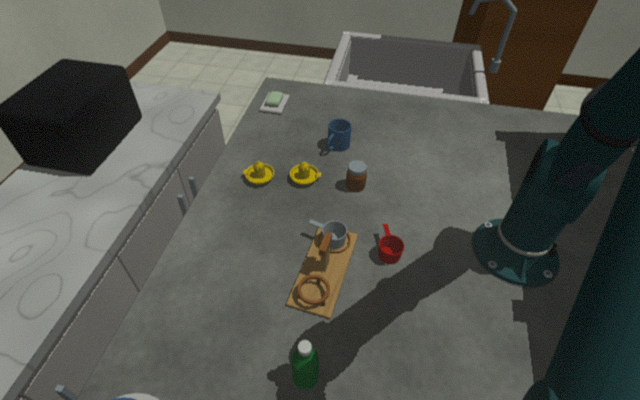

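View pics/top0.png

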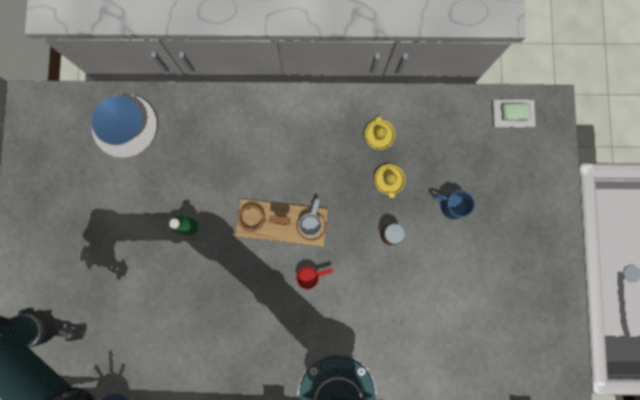

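The side view shows the nearer squeezer at (row 175, col 304) and the other at (175, 259). The top view has the nearer one at (180, 390) and the other at (133, 380). The caddy is at top (222, 281), with the cup already in its rim and the red cup beside it. Next I fit the poses.

```bash
cat > h.py <<'E'
from workcell import robot
import cv2,numpy as np
from scipy.optimize import least_squares
K={c:robot.get_calibration(c) for c in("side","top")}
def proj(c,X):
    k=K[c]; p=k["mtx"]@(k["R"]@np.asarray(X,float)+k["t"]); return p[:2]/p[2]
def tri(obs):  # list of (cam,[row,col])
    f=lambda X:np.concatenate([proj(c,X)-np.array(p)[::-1] for c,p in obs])
    r=least_squares(f,[550,-100,20]); return r.x,np.abs(r.fun).max()
def near(c,n,guess,lim=14,reps=1):
    out=[]
    for d in robot.landmark_of(c,n):
        if np.hypot(*(np.array(d["point"])[::-1]-guess))<lim: out.append(d["point"]);break
    return out
E
python3 - <<'E'
from h import *
L={}
S={"side":{"squeezer_core":(304,168),"squeezer":(303,175),"caddy":(326,266),"caddy_seat":(314,290),"caddy_handle":(325,244),"measuring_cup":(334,241),"mug":(339,143),"jar":(356,188),"soap_bottle":(303,380)},
"top":{"squeezer_core":(392,178),"squeezer":(388,182),"caddy":(280,223),"caddy_seat":(249,219),"caddy_handle":(277,218),"measuring_cup":(309,228),"mug":(455,207),"jar":(391,232),"soap_bottle":(188,225)}}
for n in S["top"]:
    obs=[]
    for c in S:
        ps=[]
        for r in range(4):
            robot.get_image(c); ps+=near(c,n,S[c][n])
        if ps: obs.append((c,np.median(ps,0))); L[c+n]=obs[-1][1]; sd=np.std(ps,0)
    if len(obs)==2:
        X,e=tri(obs);print(n,[np.round(o[1],1).tolist() for o in obs],np.round(X,1),round(e,2),sd.round(1))
    else:print(n,[(o[0],np.round(o[1],1).tolist()) for o in obs])
pts={"caddy":(0,0,0),"caddy_seat":(0,90,45),"caddy_handle":(0,0,107)}
def f(p):
    x,y,a,z=p;c,s=np.cos(a),np.sin(a);o=[]
    for n,q in pts.items():
        X=[x+c*q[0]-s*q[1],y+s*q[0]+c*q[1],z+q[2]]
        for cam in S:
            if cam+n in L:o.append(proj(cam,X)-L[cam+n][::-1])
    return np.concatenate(o)
r=least_squares(f,[540,150,0,0]);print("caddy x y yaw z",r.x.round(3),r.fun.round(1))
for c in S:
    for n in("caddy","squeezer"):
        robot.get_image(c)
        m=[d for d in robot.masks_of(c,n)]
        for d in m: print(c,n,d["confidence"],np.round(d["point"]),d["pixels"].sum())
        if n=="caddy":
            ys,xs=np.nonzero(m[0]["pixels"]);print(cv2.minAreaRect(np.c_[xs,ys].astype(np.float32)))
    im=robot.get_image(c)
    u,v=map(int,S[c]["caddy_handle"]);cr=im[v-100:v+80,max(u-90,0):u+170]
    cv2.imwrite(f"pics/crop_{c}.png",cv2.resize(cr,None,fx=3,fy=3,interpolation=cv2.INTER_CUBIC))
print(robot.read_time_s())
E
```

```text
squeezer_core [[169.2, 304.5], [179.2, 390.4]] [ 632.2 -154.8   45.1] 0.04 [1.  1.3]
squeezer [[177.3, 304.8], [182.2, 388.0]] [ 629.2 -152.2   12.4] 0.49 [1.6 1.4]
caddy [[266.6, 324.8], [221.8, 278.8]] [501.6 178.6  26. ] 0.64 [0.8 0.6]
caddy_seat [[287.5, 313.0], [217.6, 251.0]] [514.  259.4  49.5] 0.0 [1.6 1.2]
caddy_handle [[245.2, 323.5], [219.9, 277.7]] [504.9 175.4 111.9] 0.62 [1.4 1.4]
measuring_cup [[241.0, 333.2], [226.3, 310.1]] [493.   84.8  16.5] 0.61 [1.1 1.3]
mug [[143.3, 338.6], [207.2, 452.1]] [ 553.  -346.3   14. ] 0.28 [1.2 2. ]
jar [[183.7, 355.1], [234.4, 391.0]] [ 468.4 -160.    10.8] 0.06 [1.3 0.8]
soap_bottle [[380.4, 305.0], [225.8, 188.6]] [489.4 456.6  -4.3] 0.64 [0.6 0.7]
caddy x y yaw z [ 5.03548e+02  1.74155e+02 -1.12000e-01  1.03950e+01] [-1.1  1.7  1.9  0.3 -0.2  0.2 -1.7 -0.1  1.2 -1.6  0.2 -0.3]
side caddy 0.62 [273. 321.] 3583
((322.3830871582031, 270.16461181640625), (46.872161865234375, 91.13723754882812), 19.440034866333008)
side squeezer 0.66 [175. 261.] 513
side squeezer 0.55 [173. 306.] 479
top caddy 0.57 [221. 274.] 2814
((281.3273010253906, 221.43930053710938), (88.84261322021484, 38.28533172607422), 6.842772960662842)
top squeezer 0.91 [182. 389.] 729
top squeezer 0.66 [135. 378.] 684
8.7
```

View pics/crop_top.png

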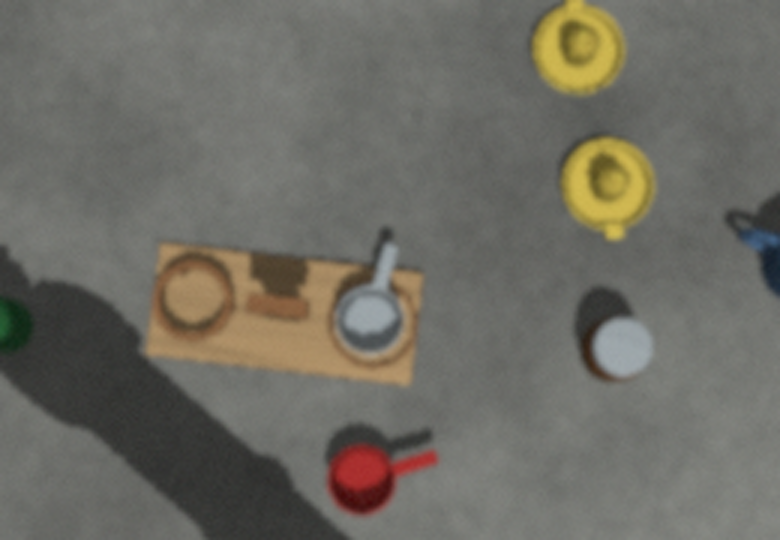

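View pics/crop_side.png

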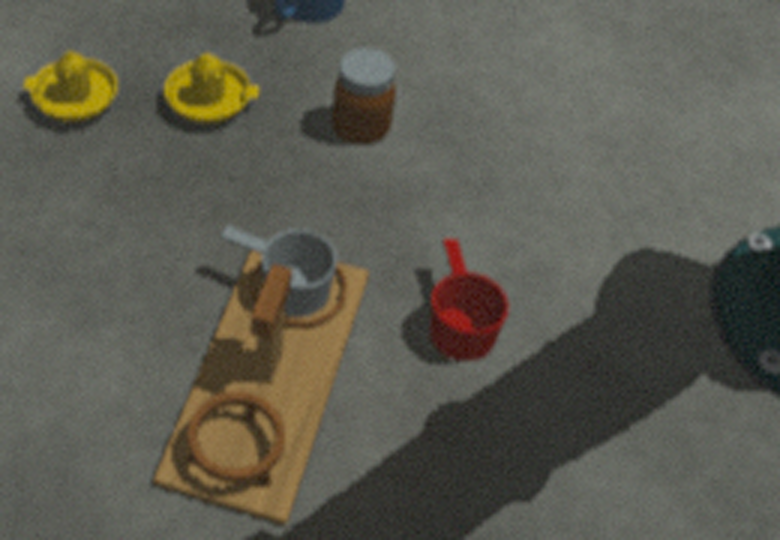

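```bash
cat > fit.py <<'E'
from h import *
T=lambda X,Y:np.array([(X+.5)/3-.5+187,(Y+.5)/3-.5+118])
Sd=lambda X,Y:np.array([(X+.5)/3-.5+235,(Y+.5)/3-.5+144])
hx,hy=57.5,135
obs=[("top",(hx,hy,12),T(159,243)),("top",(hx,-hy,12),T(423,271)),("top",(-hx,-hy,12),T(411,384)),("top",(-hx,hy,12),T(147,354)),
("top",(0,90,45),T(194,296)),("top",(0,0,119),T(278,305)),
("side",(hx,hy,12),Sd(153,481)),("side",(-hx,hy,12),Sd(286,519)),("side",(-hx,-hy,12),Sd(369,268)),("side",(0,90,45),Sd(237,435))]
def f(p,fixz=None):
    x,y,a=p[:3];z=p[3] if len(p)>3 else 0;c,s=np.cos(a),np.sin(a)
    return np.concatenate([proj(cam,[x+c*q[0]-s*q[1],y+s*q[0]+c*q[1],z+q[2]])-uv for cam,q,uv in obs])
for p0 in([500,170,-.1],[500,170,-.1,0]):
    r=least_squares(f,p0,loss="soft_l1");print(r.x.round(3),f(r.x).reshape(-1,2).round(1).tolist())
# squeezer: rim circle centre z=24, both views
X,e=tri([("top",T(608,183)[::-1]),("side",Sd(209,90)[::-1])]);print("sq rim",X.round(1),e)
def top_at(uv,z,cam="top"):
    return least_squares(lambda p:proj(cam,[p[0],p[1],z])-uv,[600,0]).x
print(top_at(T(608,183),24),top_at(Sd(209,90),24,"side"))
for c,n in(("top","pics/top0.png"),("side","pics/side0.png")):
    im=cv2.imread(n);h=cv2.cvtColor(im,cv2.COLOR_BGR2HSV);m=cv2.inRange(h,(22,120,60),(34,255,255))
    N,l,s,ce=cv2.connectedComponentsWithStats(m)
    for i in range(1,N):
        if s[i,4]>150: print(c,s[i],ce[i].round(1),top_at(ce[i],24,c).round(1))
E
python3 fit.py
```

```text
[ 5.04144e+02  1.69532e+02 -1.02000e-01] [[0.7, -0.3], [0.8, -0.0], [0.8, 0.1], [-0.1, 0.3], [-0.1, 1.5], [0.2, 0.0], [-0.6, 0.4], [0.2, 1.4], [-0.4, 0.7], [-0.4, -0.2]]
[ 5.03926e+02  1.70106e+02 -1.02000e-01  3.34000e+00] [[0.4, -0.3], [0.6, -0.1], [0.6, 0.1], [-0.5, 0.3], [-0.4, 1.5], [-0.1, 0.0], [-0.6, 0.0], [0.3, 0.9], [-0.2, 0.1], [-0.4, -0.7]]
sq rim [ 634.9 -154.9   25.6] 0.6365829848527369
[ 637.06821354 -154.9436704 ] [ 633.25760768 -156.53133092]
top [365 117  30  32 699] [379.2 133.3] [ 777.9 -125.2]
top [374 164  31  34 742] [388.9 179. ] [ 635.9 -153.7]
side [243 161  31  24 515] [258.7 173. ] [ 776.8 -127.7]
side [289 162  33  23 518] [304.1 173.7] [ 633.9 -156.4]
```

```bash
cat > ov.py <<'E'
from h import *
def overlay(files,cad,sqs,out,s=3):
    x,y,a,z0=cad;c,sn=np.cos(a),np.sin(a)
    W=lambda q:[x+c*q[0]-sn*q[1],y+sn*q[0]+c*q[1],z0+q[2]]
    th=np.linspace(0,2*np.pi,60)
    circ=lambda cx,cy,z,r:[(cx+r*np.cos(t),cy+r*np.sin(t),z) for t in th]
    cur=[[(57.5,135,12),(57.5,-135,12),(-57.5,-135,12),(-57.5,135,12),(57.5,135,12)],circ(0,90,45,40),circ(0,90,45,32),[(9,29,120),(9,-29,120),(-9,-29,120),(-9,29,120),(9,29,120)]]
    P=[[W(q) for q in k] for k in cur]
    for o in sqs: P+= [[np.add(o,q) for q in circ(0,0,24,47)],[np.add(o,q) for q in circ(0,0,54,17)],[np.add(o,q) for q in circ(0,0,0,26)]]
    for cam,f in files.items():
        im=cv2.imread(f) if isinstance(f,str) else f
        allp=np.array([proj(cam,q) for k in P for q in k]);lo=(allp.min(0)-12).astype(int).clip(0);hi=(allp.max(0)+12).astype(int)
        cr=im[lo[1]:hi[1],lo[0]:hi[0]];k=min(s if 0 else 6,780//cr.shape[1],590//cr.shape[0]);cr=cv2.resize(cr,None,fx=k,fy=k,interpolation=cv2.INTER_CUBIC)
        for q in P:
            uv=np.array([(proj(cam,v)-lo+.5)*k-.5 for v in q]).round().astype(np.int32)
            cv2.polylines(cr,[uv],False,(255,0,255),1)
        cv2.imwrite(f"pics/{out}_{cam}.png",cr)
E
python3 -c "
from ov import *
overlay({'top':'pics/top0.png','side':'pics/side0.png'},(504.1,169.6,-.102,0),[(635,-155,0)],'ovA')"
```

```text
(no output)
```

View pics/ovA_top.png

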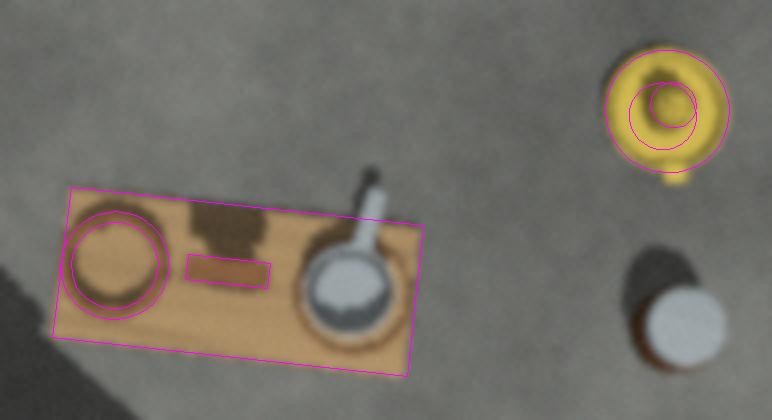

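View pics/ovA_side.png

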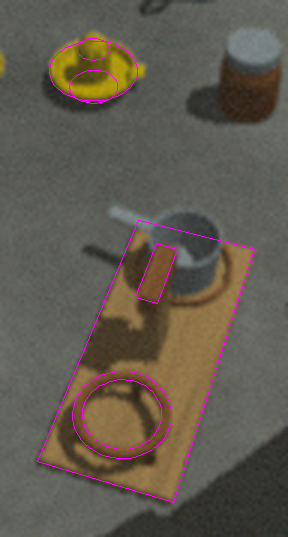

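The overlay matches both views: the caddy is at (504, 170) with yaw -0.10 on z=0, and the nearest squeezer is at (635, -155). I'm going for the grasp.

```bash
cat >> h.py <<'E'
from scipy.spatial.transform import Rotation as Ro
def rot(yaw,flip=False):
    d=np.array([np.cos(yaw),np.sin(yaw),0])*(-1 if flip else 1);x=np.array([0,0,-1.])
    return Ro.from_matrix(np.c_[x,d,np.cross(x,d)]).as_rotvec()
YAW=-0.102
E
python3 - <<'E'
from h import *
print("t",robot.read_time_s())
best=None
for fl in(0,1):
    q=[robot.ik(p,rot(YAW,fl)) for p in([635,-155,230],[513,259,90],[504,170,190])]
    print(fl,[None if a is None else np.round(a,2).tolist() for a in q])
print(robot.read_time_s())
E
```

```text
t 8.7
0 [[-0.24, 0.57, 0.61, 1.8, -0.41, 0.9, 0.45], [-0.75, 0.62, 0.28, 2.06, -0.34, 0.51, -0.32], [-0.74, 0.44, 0.44, 2.09, -0.29, 0.67, -0.21]]
1 [[-0.52, 0.82, 1.18, 1.81, -0.84, 1.13, -2.28], [-0.28, 0.63, -0.37, 2.04, 0.42, 0.55, 2.09], [-0.14, 0.43, -0.35, 2.07, 0.23, 0.68, 2.4]]
8.7
```

```bash
python3 - <<'E'
from h import *
R0=rot(YAW,0)
robot.move_pose([635,-155,220],R0); print(robot.read_time_s(),np.round(robot.read_tool_pos(),1))
robot.line_to([635,-155,28],velocity=170)
print(robot.read_time_s(),np.round(robot.read_wrist_force(),1))
robot.close(); print("open",robot.read_opening(),robot.read_time_s(),np.round(robot.read_wrist_force(),1))
robot.line_to([635,-155,205],velocity=200)
print(robot.read_time_s(),robot.read_opening(),np.round(robot.read_wrist_force(),1))
for c in("side","top"): cv2.imwrite(f"pics/{c}1.png",robot.get_image(c))
E
python3 -c "
from ov import *
overlay({'top':'pics/top1.png','side':'pics/side1.png'},(504.1,169.6,-.102,0),[(635,-155,177)],'ovB')"
```

```text
11.9333 [ 635.4 -153.7  219.9]
13.2167 [0.5 0.6 0.5]
open 32.13417655389871 13.75 [ 0.3 -0.2  4.1]
14.7833 32.24826364720255 [ 0.2  0.  -0.9]
```

View pics/ovB_top.png

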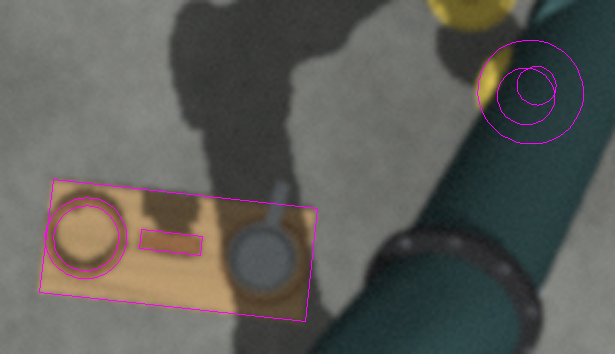

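View pics/ovB_side.png

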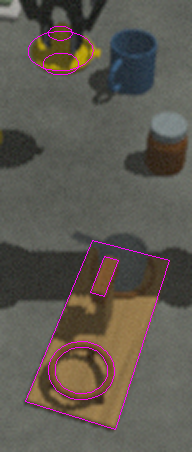

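Run:
```python
from h import *
im=cv2.imread("pics/side1.png")
O=np.array([635,-155,177]);th=np.linspace(0,6.28,80)
u,v=proj("side",O+[0,0,24]).astype(int);k=10
lo=np.array([u-38,v-28]);cr=cv2.resize(im[lo[1]:lo[1]+56,lo[0]:lo[0]+76],None,fx=k,fy=k,interpolation=cv2.INTER_CUBIC)
for r,z in((47,24),(26,0),(41,10)):
    q=np.array([(proj("side",O+[r*np.cos(t),r*np.sin(t),z])-lo+.5)*k for t in th]).astype(np.int32);cv2.polylines(cr,[q],False,(255,0,255),1)
cv2.imwrite("pics/z1.png",cr)
```

```text
(no output)
```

View pics/z1.png

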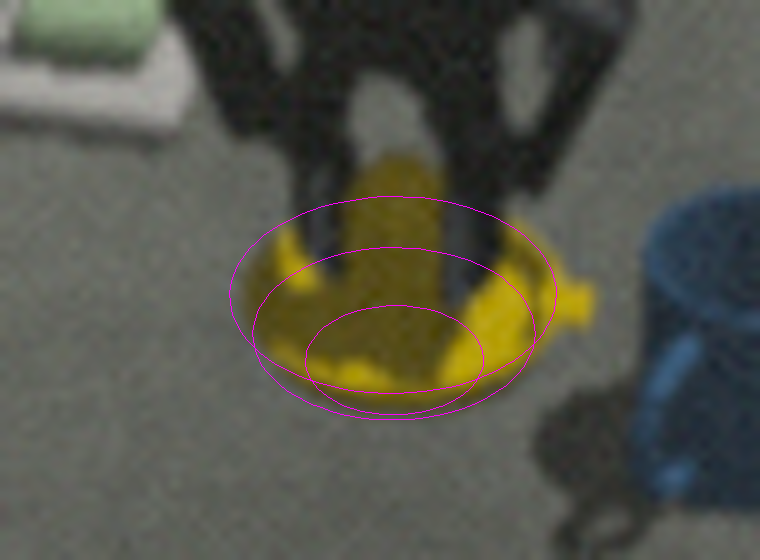

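Squeezer held, with at most 2–3 mm of offset. I move it to just above the seat and look again.

Run:
```python
from h import *
R0=rot(YAW,0)
robot.line_to([513.2,259.1,200],velocity=260)
robot.line_to([513.2,259.1,86],velocity=130)
print(robot.read_time_s(),np.round(robot.read_tool_pos(),1),np.round(robot.read_wrist_force(),1),robot.read_opening())
P=robot.read_tool_pos()
for c in("side","top"): cv2.imwrite(f"pics/{c}2.png",robot.get_image(c))
O=np.array(P)-[0,0,28];th=np.linspace(0,6.28,80)
for cam in("side","top"):
    im=cv2.imread(f"pics/{cam}2.png")
    u,v=proj(cam,O+[0,0,24]).astype(int);k=9
    lo=np.array([u-40,v-32]);cr=cv2.resize(im[lo[1]:lo[1]+64,lo[0]:lo[0]+80],None,fx=k,fy=k,interpolation=cv2.INTER_CUBIC)
    for B,r,z,col in((O,47,24,(255,0,255)),(O,26,0,(255,0,255)),(O,41,10,(255,0,255)),([513.2,259.1,45],40,0,(255,255,0)),([513.2,259.1,45],32,0,(255,255,0))):
        q=np.array([(proj(cam,np.add(B,[r*np.cos(t),r*np.sin(t),z]))-lo+.5)*k for t in th]).astype(np.int32);cv2.polylines(cr,[q],False,col,1)
    cv2.imwrite(f"pics/z2{cam}.png",cr)
```

```text
17.7167 [513.9 259.1  86.6] [ 0.4  0.1 -0.7] 32.500587610453145
```

View pics/z2side.png

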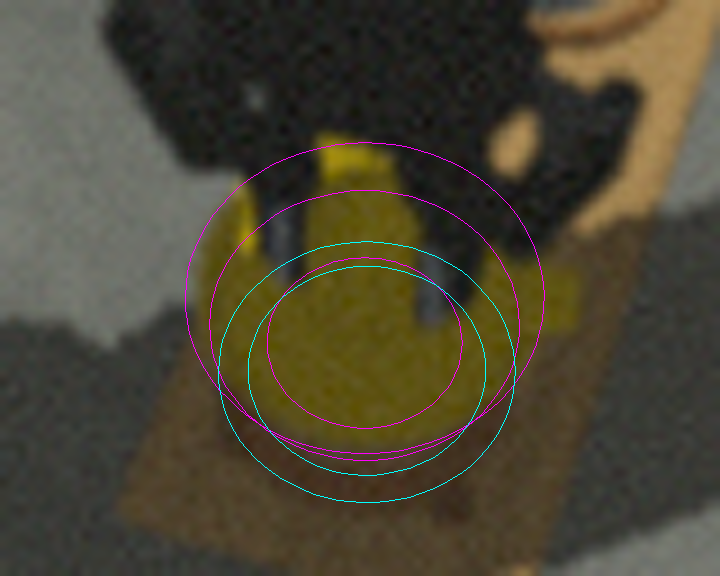

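View pics/z2top.png

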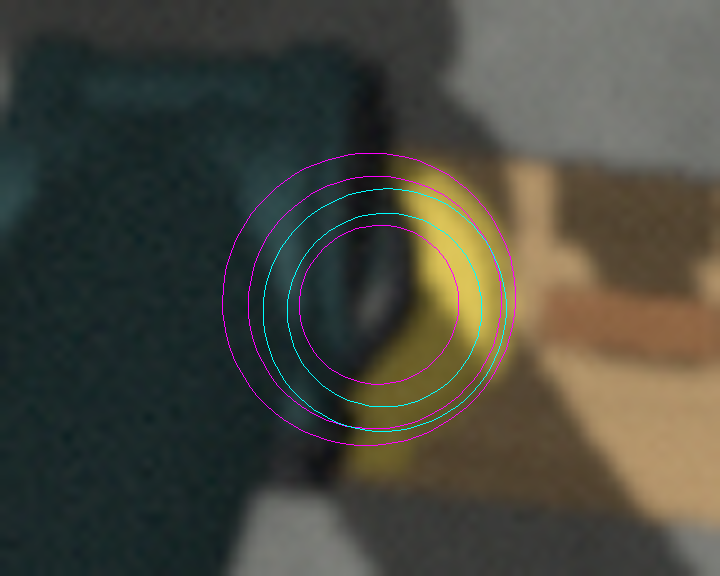

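Offsets are about 1–2 mm against a 6 mm margin, so I make a small correction and lower while watching the wrist force.

```bash
python3 - <<'E'
from h import *
x,y=513.6,258.2
robot.line_to([x,y,80],velocity=60)
for z in (73,68,65,63,61,59,57):
    robot.line_to([x,y,z],velocity=40)
    f=robot.read_wrist_force();p=robot.read_tool_pos();print(z,np.round(p,1),np.round(f,1),robot.read_time_s())
    if f[2]>4: break
for c in("side","top"): cv2.imwrite(f"pics/{c}3.png",robot.get_image(c))
E
python3 -c "
from ov import *
overlay({'top':'pics/top3.png','side':'pics/side3.png'},(504.1,169.6,-.102,0),[(513.3,259.1,35)],'ovC')"
```

```text
73 [513.3 258.1  72.6] [-0.2 -1.7 -0.9] 18.3917
68 [513.4 258.1  67.7] [ 0.2  0.1 -1.2] 18.6667
65 [513.5 258.2  64.8] [0.2 0.2 0.5] 18.9167
63 [513.9 258.3  63.6] [-1.4 -0.6  5.6] 19.1667
```

View pics/ovC_side.png

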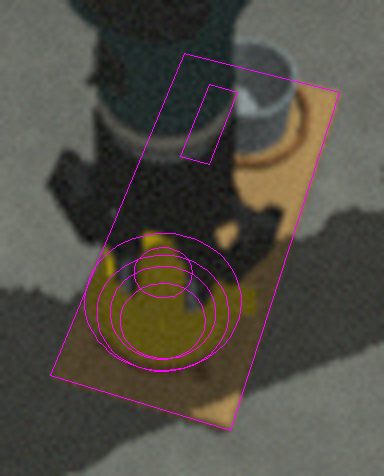

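Contact came at TCP z ≈ 63.5, which is the expected seated height. I release and check.

```bash
python3 - <<'E'
from h import *
robot.gripper_open()
robot.line_to([513.6,258.2,205],velocity=180)
robot.move_pose([504.1,169.6,215],rot(YAW,0))
print(robot.read_time_s(),np.round(robot.read_tool_pos(),1))
for c in("side","top"): cv2.imwrite(f"pics/{c}4.png",robot.get_image(c))
E
python3 -c "
from ov import *
overlay({'top':'pics/top4.png','side':'pics/side4.png'},(504.1,169.6,-.102,0),[(513.3,259.1,35)],'ovD')"
```

```text
21.225 [503.3 167.7 214.2]
```

View pics/ovD_side.png

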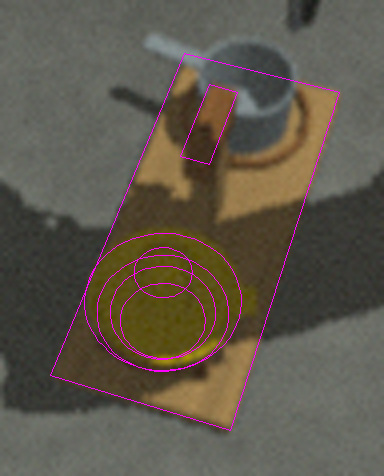

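View pics/ovD_top.png

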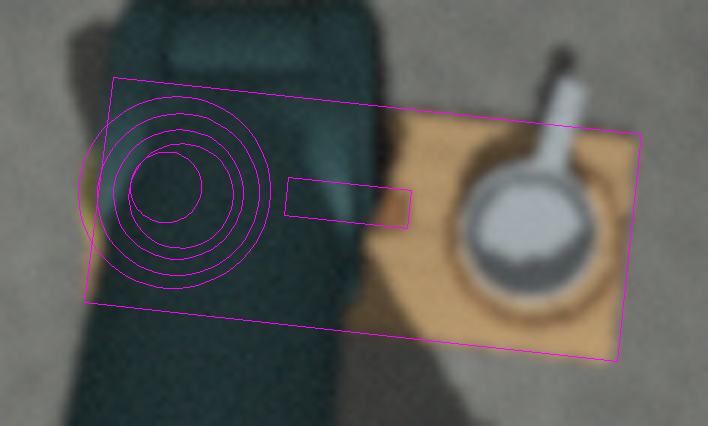

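Run:
```python
from h import *
im=cv2.imread("pics/side4.png");u,v=proj("side",[513,259,50]).astype(int)
cr=cv2.resize(im[v-55:v+30,u-40:u+60],None,fx=7,fy=7,interpolation=cv2.INTER_CUBIC)
cv2.imwrite("pics/z4.png",(255*(cr/255.)**.5).astype(np.uint8))
```

```text
(no output)
```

View pics/z4.png

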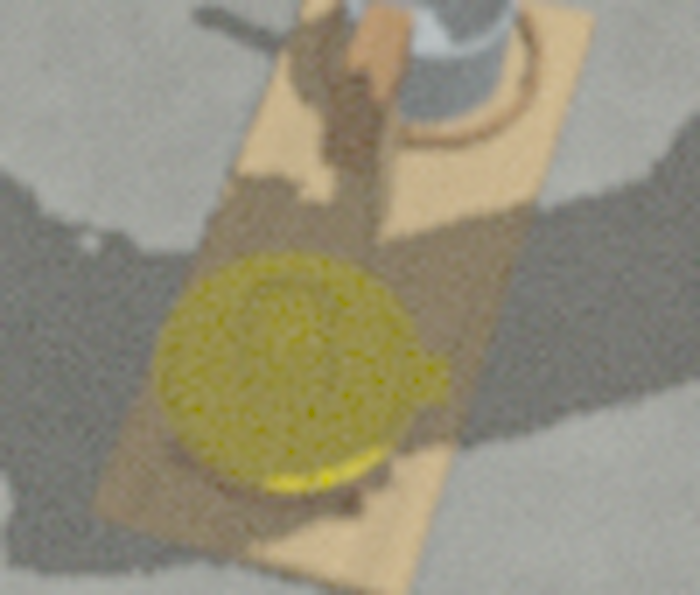

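Squeezer dish lies flat on the ring, and the caddy has not moved. Next is the handle.

```bash
python3 - <<'E'
from h import *
x,y=503.8,169.6
robot.line_to([x,y,130],velocity=170)
robot.line_to([x,y,88],velocity=90)
print(robot.read_time_s(),np.round(robot.read_tool_pos(),1),np.round(robot.read_wrist_force(),1))
robot.close(); robot.pause(0.2)
print(robot.read_opening(),np.round(robot.read_tool_pos(),1),np.round(robot.read_wrist_force(),1))
p=np.array(robot.read_tool_pos())
robot.line_to([x,y,108],velocity=30)
robot.pause(0.2)
print(robot.read_time_s(),robot.read_opening(),np.round(robot.read_tool_pos(),1),np.round(robot.read_wrist_force(),1),np.round(robot.read_wrist_torque(),2))
for c in("side","top"): cv2.imwrite(f"pics/{c}5.png",robot.get_image(c))
E
python3 -c "
from ov import *
overlay({'top':'pics/top5.png','side':'pics/side5.png'},(504.1,169.6,-.102,20),[(513.3,259.1,55)],'ovE')"
```

```text
22.5917 [504.1 169.5  88.2] [-1.   0.3  0.4]
17.075012206475215 [504.5 169.7  88.2] [ 1.5 -0.2  0.9]
24.4333 17.150246628678108 [503.7 169.5 107.9] [-0.2 -0.3 -5.1] [0.02 0.01 0.01]
```

View pics/ovE_side.png

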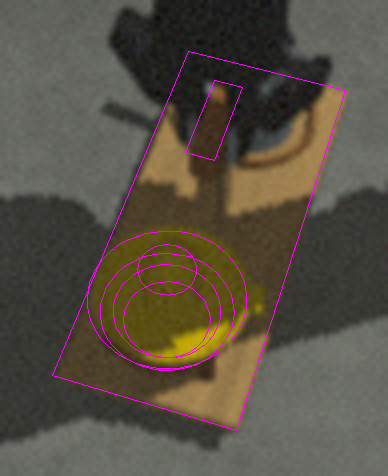

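```bash
python3 - <<'E'
from h import *
robot.line_to([503.8,169.6,189],velocity=60)
robot.pause(0.8)
print(robot.read_time_s(),robot.read_opening(),np.round(robot.read_tool_pos(),1),np.round(robot.read_tcp_rot(),3),rot(YAW).round(3),np.round(robot.read_wrist_force(),1),np.round(robot.read_wrist_torque(),2))
for c in("side","top"): cv2.imwrite(f"pics/{c}6.png",robot.get_image(c))
for c in("side","top"): print([(n,[(np.round(d["point"]).tolist(),round(d["confidence"],2)) for d in robot.landmark_of(c,n)]) for n in("squeezer","measuring_cup","mug","jar","soap_bottle")])
E
python3 -c "
from ov import *
overlay({'top':'pics/top6.png','side':'pics/side6.png'},(504.1,169.6,-.102,101),[(513.3,259.1,136)],'ovF')"
```

```text
26.8333 17.186054182999225 [503.8 169.6 189. ] [ 1.284  1.159 -1.284] [ 1.284  1.159 -1.284] [ 0.5  0.2 -4.4] [ 0.01  0.   -0.07]
[('squeezer', [([179.0, 262.0], 0.76), ([268.0, 316.0], 0.64)]), ('measuring_cup', [([252.0, 388.0], 0.74), ([216.0, 334.0], 0.49)]), ('mug', [([143.0, 338.0], 0.49)]), ('jar', []), ('soap_bottle', [([378.0, 306.0], 0.96)])]
[('squeezer', [([138.0, 378.0], 0.91), ([218.0, 246.0], 0.52)]), ('measuring_cup', [([274.0, 306.0], 0.92), ([224.0, 308.0], 0.71)]), ('mug', [([207.0, 453.0], 0.89)]), ('jar', [([238.0, 390.0], 0.62)]), ('soap_bottle', [([229.0, 187.0], 0.76)])]
```

View pics/ovF_side.png

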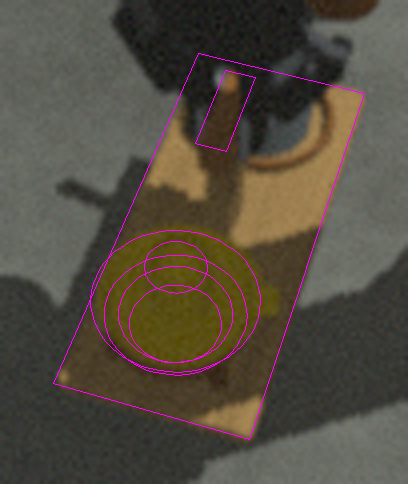

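View pics/side6.png

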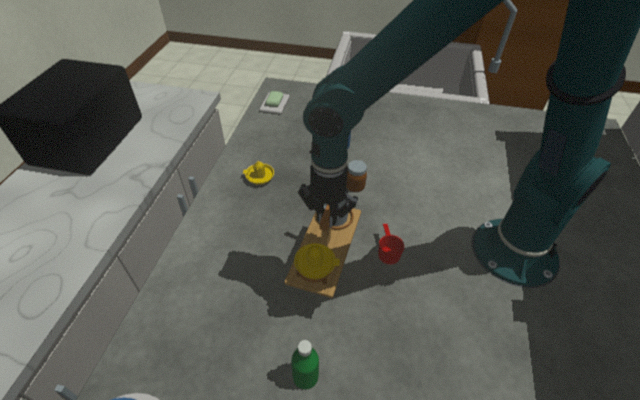

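View pics/top6.png

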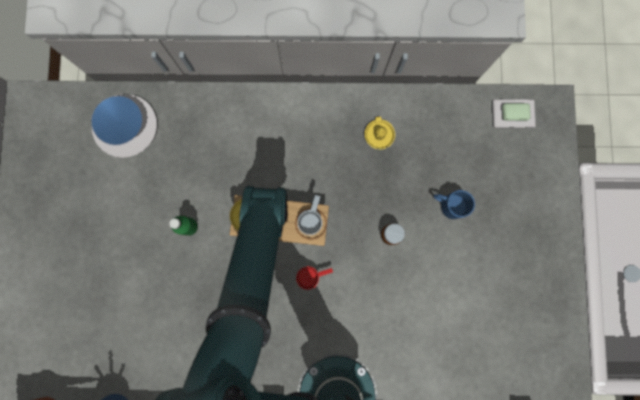

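The caddy matches the level overlay at 101 mm, with the squeezer at side (265, 316) and the cup at top (222, 310), both aboard. Nothing else has moved, so I'm handing in.

Run:
```python
from h import *
print(robot.read_opening(),np.abs(robot.read_joint_velocities()).max(),robot.read_time_s())
robot.close_job()
```

```text
16.909701279676632 0.004526694428148015 27.4333
the job is handed in; nothing more can be done
```

I seated the nearest squeezer foot down in the caddy's ring and let go of it. I then gripped the caddy by its handle, lifted it about 101 mm, and handed the job in at 27.4 s while holding it there.

**What the last checks showed:**
- **Level and still:** the base corners in the side camera matched a level caddy at 101 mm, the joints were practically still, and the grip opening was steady at about 17 mm on the 18 mm bar.
- **Load aboard:** the squeezer and the steel cup were both visible on the caddy.
- **Bystanders:** in the pictures, the mug, jar, soap bottle and look-alikes stood where they were.

**Checks that disagreed or were missing:**
- **Wrist force:** it read only 4.4–5.1 N under load, against about 6.2 N expected from the stated masses. The sensor had also read low earlier, and the pictures show the whole load clear of the sill, so I put this down to sensor noise or uncertain masses.
- **Grip on the core:** the squeezer's core read 32 mm between the fingers rather than 34 mm, with no sign of slipping.
- **Jar:** the side-camera network missed it in both network checks, but it is visible in the picture and was found by the top camera.

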